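# Open the safety-capped cleaner canister under the swing lamp

### The job

The cleaner canister on the prep table has to be opened for dosing: swing the lamp arm (its upright peg is the handle) well clear of it to either side and leave it there. Then press the push-and-turn safety cap down, turn it about a quarter turn counter-clockwise (seen from above) while pressed until it is free, and lift it off. Finish while still holding the cap in the gripper, level and still, about 8 cm straight above the open mouth; leave the paper bowls, tumbler and food box where they stand.

Things in the scene. Friction and masses are not known exactly. Their poses are not given: they have to be found in the camera images.
- canister: white round plastic canister, 100 mm diameter, clamped in a steel bracket (150 x 150 mm plate) screwed to the table: it does not move or turn. Origin: centre of the underside, on the table; z up. The neck (38 mm diameter) ends in the mouth 133 mm above the table; the shoulder meets the neck at 105 mm
- mouth (a point): centre of the canister's mouth (top of the neck), 133 mm above the table, z up; a sprung seat stands 8 mm out of it and carries the cap
- cap: loose grey safety cap, about 60 g, 55 mm high. Origin: centre of its underside, z up its axis. Skirt 62 mm diameter from 0 to 23 mm above the origin, then a round ribbed grip 44 mm diameter from 23 to 55 mm. Closed, its underside is 11 mm below the mouth (top 177 mm above the table), its x axis along the canister's x, locked against lifting and turning; 1 to 1.5 mm sideways play
- spring_seat (a joint): how far the cap's sprung seat is pressed into the mouth: 0 up, 0.008 m with the cap fully down; 5.5 N to start, 13 N at 8 mm. Pressed at least 5 mm, the cap can be turned counter-clockwise seen from above; it is free to lift between 55 and 120 degrees from closed (aim for about 80) and meets a stop near 130
- lamp_arm (a joint): angle of the lamp arm on its upright hinge, growing counter-clockwise seen from above, limits -1.6 and 1.6 rad; near 0 the lamp head is over the canister. Light friction (0.12 N m), stays where it is left. Well clear is about 1 rad or more either way
- peg (a point): black upright peg on the lamp arm, 14 mm diameter, 237 to 279 mm above the table; this point is on its axis, 264 mm above the table, 125 mm from the hinge axis. The arm below is 20 mm wide, 14 mm thick; the round lamp head, 90 mm diameter, 218 to 236 mm above the table, is centred 190 mm from the hinge on the same line
- lamp_hinge (a point): point on the lamp arm's upright hinge axis, 220 mm above the table, on top of a fixed 22 mm post (hub 36 mm diameter, top 245 mm above the table), about 190 mm from the canister's axis
- lamp: the lamp's fixed post: dark round foot 90 mm diameter, 12 mm high, screwed to the table, with a 22 mm post up to the arm's hinge; origin centre of the foot's underside
- bowl_stack: loose stack of white paper bowls, 95 mm diameter, 110 mm high; origin centre of underside; bystander
- tumbler: loose black drinking tumbler, 72 mm diameter, 130 mm high; origin centre of underside; bystander
- food_box: loose white open food box, 120 x 160 x 50 mm; origin centre of underside; bystander
Mind the look-alikes: they are no part of the job. Several things have the shape of the cap; the one meant has the colours described above. There is more than one size of the canister; the job needs the larger.

How it is judged:
On the way, in this order (a step that is already met when the one before it is completed fails the run):
1. the lamp arm is swung clear of the canister ((value of joint lamp_arm above 0.8 rad or value of joint lamp_arm below -0.8 rad)), for 0.2 s.
2. the closed cap is pressed down on its spring (value of joint spring_seat above 0.0045 m and angle between the x axis of cap and the x axis of canister, either way round below 0.3 rad and z of cap in the frame of mouth below -0.013 m), for 0.1 s.
3. the cap is turned free while on the neck (angle between the x axis of cap and the x axis of canister, either way round above 0.75 rad and z of cap in the frame of mouth below 0.005 m and horizontal distance between cap and mouth below 0.006 m), for 0.05 s.
At the end, for the whole second after the job is handed in: Fingers hold the cap still (under 30 mm/s), level within 0.2 rad, underside 30 to 150 mm above the mouth, within 30 mm of its axis, touching neither canister nor lamp; lamp arm 0.8 rad or more from its middle; bowls, tumbler, food box upright and within 30 mm of their places ((value of joint lamp_arm above 0.8 rad or value of joint lamp_arm below -0.8 rad) and z of cap in the frame of mouth between 0.03 and 0.15 m and horizontal distance between cap and mouth below 0.03 m and angle between each of cap, bowl_stack, tumbler, food_box's own z axis and vertical below 0.2 rad and contact force between the fingers and cap above 2 N and contact force between cap and canister below 0.2 N and contact force between cap and lamp below 0.2 N and linear speed of cap below 0.03 m/s and distance of each of bowl_stack, tumbler, food_box from where it was at the start of the episode below 0.03 m); the arm keeps its last pose, push and grip.
It fails at once if the bowl stack is pushed away or tipped over (distance of bowl_stack from where it was at the start of the episode above 0.03 m or angle between bowl_stack's own z axis and vertical above 0.3 rad).
It fails at once if the tumbler is pushed away or tipped over (distance of tumbler from where it was at the start of the episode above 0.03 m or angle between tumbler's own z axis and vertical above 0.3 rad).
It fails at once if the food box is pushed away or tipped over (distance of food_box from where it was at the start of the episode above 0.03 m or angle between food_box's own z axis and vertical above 0.3 rad).
It also fails if it takes over 54 s, if anything falls off the work surface, if the arm or the gripper's body presses on something with over 40 N, if the wrist force passes 120 N, or if a joint passes its speed limit or range.

### The arm

A 6-joint arm with a two-finger parallel gripper is mounted at the origin on the work surface. World frame = base frame: x ahead of the robot, y to its left, z up, the work surface at z = 0. Lengths are in m, angles in rad, forces in N, time in s.
With the tool pointing down it reaches from about 0.275 to 0.85 m from the base axis. Payload 5.2 kg.
Tool frame: the origin (TCP) lies on the front face of the gripper's body, between the roots of the fingers; the fingertips stand 73 mm ahead of it and the grasp point (between the pads) lies 54 mm ahead of it; x points along the fingers, y is the direction in which the jaws open and shut, and the axes are right-handed (so a half turn about x gives the same grasp; the last joint's range is limited). The gripper opens to 85 mm and grips with 20 to 120 N. Pads are 22 mm wide; open, the fingers measure 114 mm over their backs; the gripper's body (76 mm by 85 mm) begins 54 mm behind the grasp point. The pads swing forward as they close: fully open they stand 13 mm farther back than shut.
Start: joints at [-1.332, 0.259, 1.535, -0, 1.348, -0.203], TCP at [0.235, -0.497, 0.304] pointing down, gripper open.
Joint ranges: [-3.14, 3.14], [-0.91, 2.08], [0.19, 2.58], [-1.22, 4.36], [0.22, 2.71], [-3.12, 3.12]. Speed limits (rad/s): [2.57, 2.57, 3.14, 3.14, 3.14, 3.14].

### API

Orientations are given as a unit quaternion [x, y, z, w].
In Python, from rig import robot, imaging gives the robot as it stands.
- The arm moves only by the tool arm_command, never from a script. Its argument "plan" is a list of rows, each a list of 3 entries, a list of its own where there are three numbers: the shift along the tool's x, y, z in cm, then the turn about the tool's x in degrees, then the opening, from 0 (shut) to 1 (fully open). In form: [[[x, y, z], spin, gripper], ...]. A call has exactly 8 rows; each row shifts and turns the commanded pose from where the row before left it, along the tool's axes as they then stand; what a row does not reach is not made up. A row lasts 1/8 s, in which the tool goes at most 62.5 mm and 10.7 degrees, less where a joint would pass 70% of its speed; a pose out of reach is approached as far as the arm can. A call is refused whole if a number of a shift passes 6.25 or a number of a turn 10.7, either way. A call with a gripper value outside its range is refused whole. The fingers move at their own pace and stop on an object; "squeeze" is the grip in N (left out, the last holds). Time passes only in rows, so rows that do not move let the fingers close, or fill a call up. It gives the time, the measured TCP pose, the force and the opening at its end, in the units of the state.
- robot.get_obs(): the state, without advancing time (a new reading comes with each control period).
- imaging.get_image(name): name is "side" or "top"; returns (picture, depth): 384x512x3 uint8, red, green, blue; 384x512 float32, m along the optical axis (not along the pixel's ray), 0 where there is no reading.
- imaging.camera_info(name): a dict with "mtx" (3x3 intrinsics, pixels), "R" (3x3) and "t" (3): a world point X has camera coordinates R X + t. Camera axes: x right, y down, z forward; pixel columns grow to the right and rows downward; lengths in m; the calibration is good to about 2 mm. A picture is of the moment at which its call begins. camera_info takes no time and is no camera call.
- robot.job_done(): hands the job in, once; it reports no verdict.
The state is a dict: "clock": time; "joint_positions": joint angles; "qd": joint speeds; "tau": joint torques, N m; "ee_pos": TCP position; "eef_rot": TCP orientation; "contact_force": force on the tool from outside, world axes, zero at the start; "moment": the same for the moment, N m; "grip_width": finger opening in m.
Only numpy, scipy, OpenCV 4.12 (cv2) and the standard library are available. Lean on these libraries where they do the work, as an engineer would, in place of code of your own. Each camera call takes 0.05 s, during which the arm holds its last target.

## Working session

There is one attempt and no reset: what is moved stays moved. The work goes in short steps, Python scripts to look and compute and a tool call to move; the robot and the scene stay as the last step left them, time stands still between calls to the robot, and variables do not carry over. Pictures are saved under pics/ and viewed, and the job is handed in when it is done.

Besides the shell and the picture viewer there is one more tool, called after "Request:" as name(argument=value, ...), one argument or row to a line, values as JSON. arm_command: Moves the arm, as the interface text tells. Its arguments: {"type":"object","properties":{"plan":{"type":"array"},"squeeze":{"type":"number"}},"required":["plan"]}

```bash
ls; mkdir -p pics; python3 - <<'E'
from rig import robot, imaging
import cv2,numpy as np
for n in ("side","top"):
    im,d=imaging.get_image(n); cv2.imwrite(f"pics/{n}0.png",im[:,:,::-1]); np.savez(f"{n}0.npz",im=im,d=d)
    print(n,imaging.camera_info(n))
print(robot.get_obs())
E
```

```text
pics
side {'mtx': array([[443.52149104,   0.        , 252.68978928],
       [  0.        , 443.52149104, 192.24064842],
       [  0.        ,   0.        ,   1.        ]]), 'R': array([[ 0.9943857 , -0.10535801,  0.0098369 ],
       [-0.05078505, -0.55673111, -0.82913892],
       [ 0.09283293,  0.82398432, -0.55895606]]), 't': array([-0.56301425,  0.16320954,  1.45297706])}
top {'mtx': array([[384.90586683,   0.        , 257.78880614],
       [  0.        , 384.90586683, 191.66859699],
       [  0.        ,   0.        ,   1.        ]]), 'R': array([[-0.02164641, -0.99975095,  0.00542909],
       [-0.97499591,  0.01990851, -0.22132921],
       [ 0.22116601, -0.01008432, -0.97518404]]), 't': array([0.0086128 , 0.56722632, 1.40597952])}
{'clock': 0.1, 'joint_positions': array([-1.33180044e+00,  2.59265912e-01,  1.53598146e+00, -3.24542911e-06,
        1.34800012e+00, -2.02792872e-01]), 'qd': array([-0.00054146, -0.00054103, -0.00310026, -0.0001334 ,  0.0019152 ,
        0.00100699]), 'tau': array([ 2.85116505e-03, -4.46970427e+01, -2.91247720e+01, -3.36430357e-04,
        6.28041642e-03,  3.24793700e-05]), 'ee_pos': array([ 0.23509346, -0.49682549,  0.30315685]), 'eef_rot': array([-0.68991341, -0.15551392,  0.68993683, -0.154344  ]), 'contact_force': array([-0.56388531, -0.91470063,  0.43595932]), 'moment': array([-0.00845031,  0.00027949, -0.03368601]), 'grip_width': 0.0854086686296614}
```

View pics/side0.png

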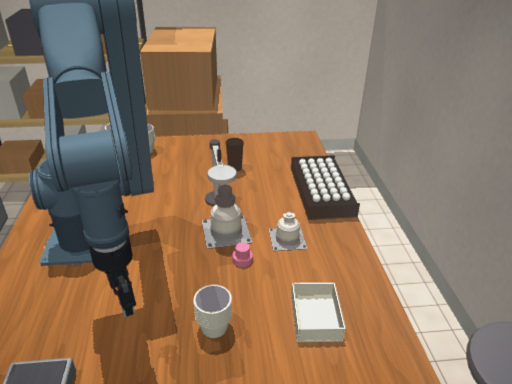

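View pics/top0.png

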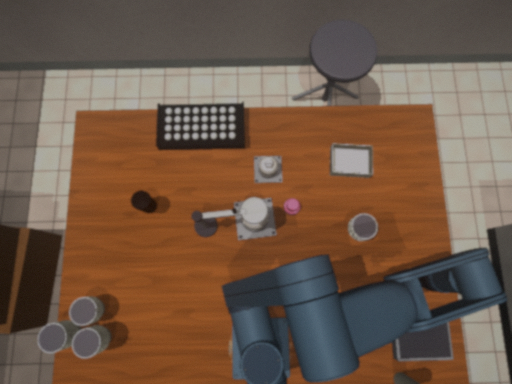

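```bash
python3 - <<'E'
import cv2,numpy as np
s=np.load("side0.npz")["im"][:,:,::-1]; t=np.load("top0.npz")["im"][:,:,::-1]
a=cv2.resize(s[125:275,170:320],(600,600),interpolation=cv2.INTER_CUBIC)
b=cv2.resize(t[140:260,170:310],(700,600),interpolation=cv2.INTER_CUBIC)
cv2.imwrite("pics/sc.png",a);cv2.imwrite("pics/tc.png",b)
E
```

```text
(no output)
```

View pics/sc.png

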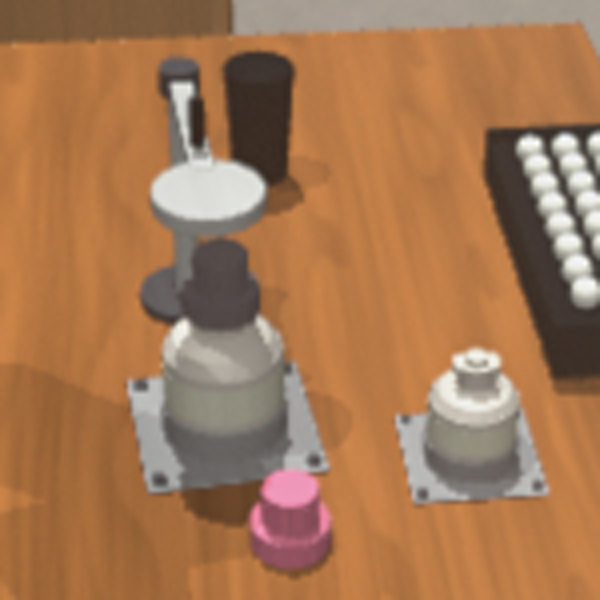

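View pics/tc.png

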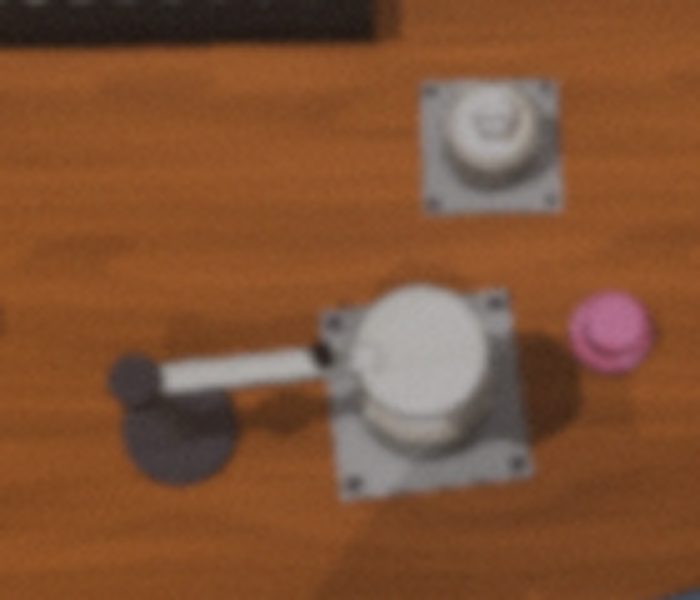

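```bash
cat > h.py <<'E'
import numpy as np,cv2
from rig import imaging
C={n:imaging.camera_info(n) for n in("side","top")}
def ray(n,u,v):
    c=C[n];d=np.linalg.inv(c["mtx"])@np.array([u,v,1.]);R=c["R"];return -R.T@c["t"],R.T@d
def onz(n,u,v,z):
    o,d=ray(n,u,v);return o+d*(z-o[2])/d[2]
def tri(u1,v1,u2,v2):
    o,d=ray("side",u1,v1);p,e=ray("top",u2,v2)
    s=np.linalg.lstsq(np.c_[d,-e],p-o,rcond=None)[0];a=o+d*s[0];b=p+e*s[1];return (a+b)/2,np.linalg.norm(a-b)
def px(n,X):
    c=C[n];q=c["mtx"]@(c["R"]@np.asarray(X)+c["t"]);return q[:2]/q[2]
E
python3 - <<'E'
from h import *
np.set_printoptions(precision=4,suppress=True)
t=np.load("top0.npz");s=np.load("side0.npz")
# bolts in crops (scale top 5, side 4)
def tp(u,v): return 170+(u+.5)/5-.5,140+(v+.5)/5-.5
def sp(u,v): return 170+(u+.5)/4-.5,125+(v+.5)/4-.5
B=np.array([onz("top",*tp(*p),0.004) for p in[(335,323),(497,301),(517,465),(352,483)]]);print("bolts top",B,B.mean(0))
B=np.array([onz("side",*sp(*p),0.004) for p in[(140,385),(287,368),(315,461),(159,481)]]);print("bolts side",B,B.mean(0))
print("hub top",onz("top",*tp(134,379),.245),"foot top",onz("top",*tp(180,432),.012))
print("hub side",onz("side",*sp(180,72),.245), "foot side",onz("side",*sp(180,293),.012))
print("peg top", onz("top",*tp(321,353),.279),"side",onz("side",*sp(197,100),.279), onz("side",*sp(198,143),.237))
print("head top",onz("top",*tp(421,350),.236),"side",onz("side",*sp(208,192),.236))
# cap top
print("cap top side",onz("side",*sp(220,256),.177))
for u,v in[(354,227),(143,200),(268,165),(291,206)]:
    print((u,v),onz("top",u,v,.0))
print("tumbler",onz("top",140,197,.13),"bowl",onz("top",363,226,.11),"box",onz("top",351,160,.05),"bowl side",onz("side",213,295,.11),"tumb side",onz("side",235,143,.13),"box side",onz("side",317,300,.05))
E
```

```text
bolts top [[ 0.5318  0.0808  0.004 ]
 [ 0.5469 -0.0476  0.004 ]
 [ 0.4166 -0.0595  0.004 ]
 [ 0.4053  0.0688  0.004 ]] [0.4752 0.0106 0.004 ]
bolts side [[ 0.4051  0.0709  0.004 ]
 [ 0.5347  0.0835  0.004 ]
 [ 0.547  -0.0452  0.004 ]
 [ 0.4184 -0.0583  0.004 ]] [0.4763 0.0127 0.004 ]
hub top [0.4503 0.2019 0.245 ] foot top [0.4468 0.2012 0.012 ]
hub side [0.4532 0.1915 0.245 ] foot side [0.4446 0.1971 0.012 ]
peg top [0.459  0.0772 0.279 ] side [0.464  0.0776 0.279 ] [0.4636 0.0827 0.237 ]
head top [0.4674 0.013  0.236 ] side [0.4681 0.0079 0.236 ]
cap top side [0.4758 0.0067 0.177 ]
(354, 227) [ 0.4323 -0.3771  0.    ]
(143, 200) [0.5571 0.4514 0.    ]
(268, 165) [ 0.6916 -0.0477  0.    ]
(291, 206) [ 0.5209 -0.1341  0.    ]
tumbler [0.5411 0.4245 0.13  ] bowl [ 0.4213 -0.3815  0.11  ] box [ 0.6905 -0.3727  0.05  ] bowl side [ 0.4244 -0.3759  0.11  ] tumb side [0.5368 0.4018 0.13  ] box side [ 0.7006 -0.3644  0.05  ]
```

```bash
cat >> h.py <<'E'
from rig import robot
from scipy.spatial.transform import Rotation as Ro
np.set_printoptions(precision=4,suppress=True)
def st():
    o=robot.get_obs();R=Ro.from_quat(o["eef_rot"]).as_matrix()
    y=R[:,1];print("t",o["clock"],"p",o["ee_pos"],"F",o["contact_force"],"M",o["moment"],"w",o["grip_width"],"q",o["joint_positions"]);print("x",R[:,0],"y",R[:,1],"z",R[:,2],"yaw y",np.degrees(np.arctan2(y[1],y[0])))
    return o["ee_pos"],R
def togo(target,yaw=None):
    p,R=st();d=R.T@(np.asarray(target)-p)*100
    print("shift cm tool",d)
    if yaw is not None:
        y=R[:,1];a=np.degrees(np.arctan2(y[1],y[0]));print("spin needed",-((yaw-a+180)%360-180))
E
python3 -c "
from h import *
st()"
```

```text
t 0.1 p [ 0.2351 -0.4968  0.3032] F [-0.5639 -0.9147  0.436 ] M [-0.0085  0.0003 -0.0337] w 0.0854086686296614 q [-1.3318  0.2593  1.536  -0.      1.348  -0.2028]
x [-0.0004  0.0016 -1.    ] y [ 0.4276 -0.904  -0.0016] z [-0.904  -0.4276 -0.0003] yaw y -64.68731213370411
```

Request:
arm_command(
  plan=[
    [[-0.9,0,0],-8.8,0.45],
    [[-0.9,0,0],-8.8,0.45],
    [[-0.9,0,0],-8.8,0.45],
    [[-0.9,0,0],-8.8,0.45],
    [[-0.9,0,0],-8.8,0.45],
    [[-0.9,0,0],-8.8,0.45],
    [[-0.9,0,0],-8.8,0.45],
    [[-0.9,0,0],-8.8,0.45],
  ],
  squeeze=20,
)

```text
clock: 1.1
ee_pos: [0.2351, -0.497, 0.3757]
eef_rot: [0.473, 0.526, -0.473, 0.525]
contact_force: [-0.5, -0.1, -0.1]
grip_width: 0.0383
```

```bash
python3 -c "
from h import *
togo([0.4615,0.0775,.372],6)"
```

```text
t 1.1 p [ 0.2351 -0.497   0.3757] F [-0.5304 -0.1091 -0.113 ] M [0.006  0.0341 0.05  ] w 0.0383138883214896 q [-1.3318  0.2214  1.4098 -0.      1.5115 -1.4366]
x [-0.0003  0.0011 -1.    ] y [ 0.9945  0.1046 -0.0002] z [ 0.1046 -0.9945 -0.0011] yaw y 6.00430943528847
shift cm tool [  0.4227  28.521  -54.7645]
spin needed 0.004309435288462282
```

Request:
arm_command(
  plan=[
    [[0,1.8,-3.4],0,0.45],
    [[0,1.8,-3.4],0,0.45],
    [[0,1.8,-3.4],0,0.45],
    [[0,1.8,-3.4],0,0.45],
    [[0,1.8,-3.4],0,0.45],
    [[0,1.8,-3.4],0,0.45],
    [[0,1.8,-3.4],0,0.45],
    [[0,1.8,-3.4],0,0.45],
  ],
)

```text
clock: 2.1
ee_pos: [0.3516, -0.2109, 0.3756]
eef_rot: [0.475, 0.524, -0.474, 0.524]
contact_force: [0.9, 0.2, 0.1]
grip_width: 0.0387
```

Request:
arm_command(
  plan=[
    [[0,1.8,-3.4],0,0.45],
    [[0,1.8,-3.4],0,0.45],
    [[0,1.8,-3.4],0,0.45],
    [[0,1.8,-3.4],0,0.45],
    [[0,1.8,-3.4],0,0.45],
    [[0,1.8,-3.4],0,0.45],
    [[0,1.8,-3.4],0,0.45],
    [[0,1.5,-3.4],0,0.45],
  ],
)

```text
clock: 3.1
ee_pos: [0.4648, 0.0738, 0.3755]
eef_rot: [0.474, 0.525, -0.475, 0.524]
contact_force: [0.8, -0.9, -0.3]
grip_width: 0.0383
```

```bash
python3 -c "
from h import *
togo([0.4615,0.0775,.372],6)
im,d=imaging.get_image('side');np.savez('side1.npz',im=im,d=d)
cv2.imwrite('pics/s1.png',cv2.resize(im[75:225,170:320,::-1],(600,600),interpolation=cv2.INTER_CUBIC))"
```

```text
t 3.1 p [0.4648 0.0738 0.3755] F [ 0.7677 -0.9331 -0.3155] M [-0.0843 -0.0181 -0.0235] w 0.03829599452965007 q [-0.0802  0.0724  1.5868 -0.0001  1.4831 -0.18  ]
x [-0.0007 -0.     -1.    ] y [ 0.995   0.0997 -0.0007] z [ 0.0997 -0.995  -0.0001] yaw y 5.721915490033271
shift cm tool [ 0.3528 -0.2928 -0.4024]
spin needed -0.27808450996673173
```

View pics/s1.png

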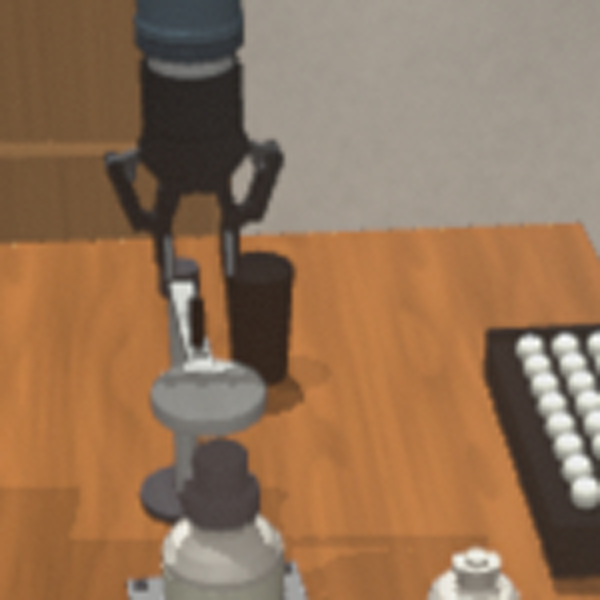

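Request:
arm_command(
  plan=[
    [[0,-0.3,-0.4],0,0.45],
    [[1.5,0,0],0,0.45],
    [[1.5,0,0],0,0.45],
    [[1.5,0,0],0,0.45],
    [[1.5,0,0],0,0.45],
    [[0,0.4,0],0,0.45],
    [[0,0.4,0],0,0.45],
    [[0,0.4,0],0,0.45],
  ],
)

```text
clock: 4.15
ee_pos: [0.4739, 0.0774, 0.3165]
eef_rot: [0.475, 0.524, -0.474, 0.525]
contact_force: [0.8, 0.8, -0.4]
grip_width: 0.0385
```

```bash
python3 -c "
from h import *
st()
im,d=imaging.get_image('side');np.savez('side1.npz',im=im,d=d)
cv2.imwrite('pics/s2.png',cv2.resize(im[75:225,170:320,::-1],(600,600),interpolation=cv2.INTER_CUBIC))"
```

```text
t 4.15 p [0.4739 0.0774 0.3165] F [ 0.771   0.7672 -0.4487] M [0.0325 0.0379 0.056 ] w 0.03852200816263868 q [-0.071   0.1224  1.6741  0.      1.3437 -0.1708]
x [ 0.0014 -0.0001 -1.    ] y [0.995  0.0996 0.0014] z [ 0.0996 -0.995   0.0002] yaw y 5.71860716038476
```

View pics/s2.png

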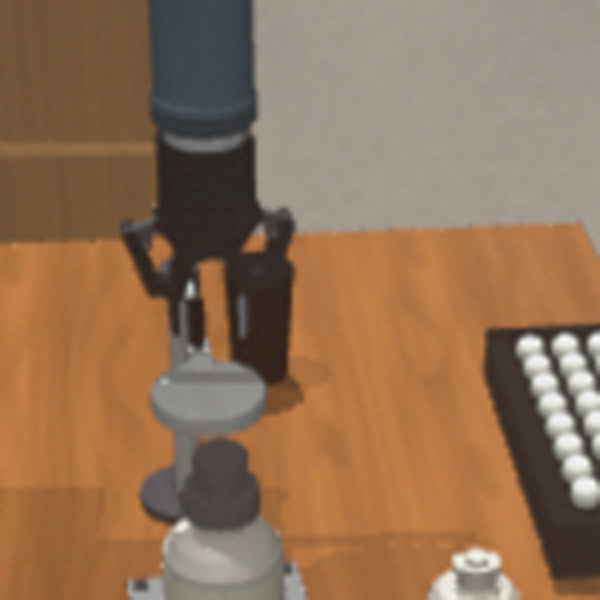

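Request:
arm_command(
  plan=[
    [[0,2.0,-0.35],-9.5,0.45],
    [[0,2.0,-0.35],-9.5,0.45],
    [[0,2.0,-0.35],-9.5,0.45],
    [[0,2.0,-0.35],-9.5,0.45],
    [[0,2.0,-0.35],-9.5,0.45],
    [[0,2.0,-0.35],-9.5,0.45],
    [[0,2.0,-0.35],-9.5,0.45],
    [[0,2.0,-0.35],-9.5,0.45],
  ],
)

```text
clock: 5.2
ee_pos: [0.5733, 0.1911, 0.3162]
eef_rot: [0.049, 0.705, -0.05, 0.706]
contact_force: [0.7, -2.5, -0.3]
grip_width: 0.0382
```

```bash
python3 -c "
from h import *
st()
for n in ('side','top'):
  im,d=imaging.get_image(n);np.savez(n+'3.npz',im=im,d=d)
  cv2.imwrite('pics/%s3.png'%n,cv2.resize(im[75:275,150:350,::-1],(600,600),interpolation=cv2.INTER_CUBIC))"
```

```text
t 5.2 p [0.5733 0.1911 0.3162] F [ 0.6773 -2.5047 -0.2842] M [-0.2975 -0.1934  0.0055] w 0.03816344854681438 q [ 0.138   0.3488  1.3792 -0.0013  1.4125 -1.293 ]
x [ 0.0012 -0.0011 -1.    ] y [ 0.1391  0.9903 -0.0009] z [ 0.9903 -0.1391  0.0013] yaw y 82.00318309012653
```

View pics/side3.png

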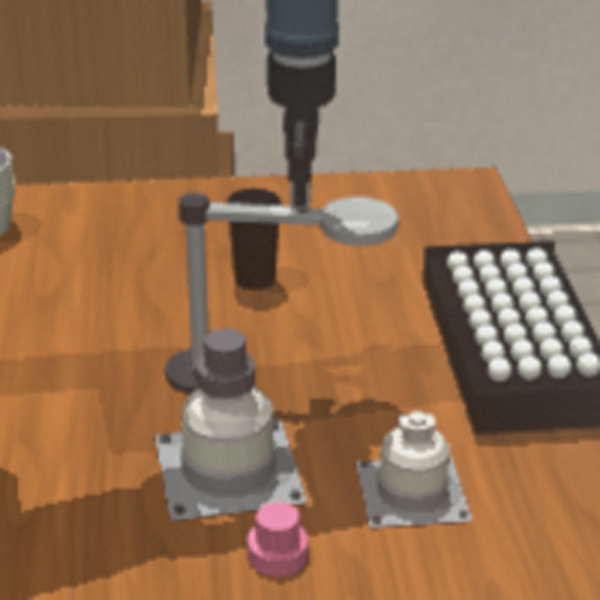

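View pics/top3.png

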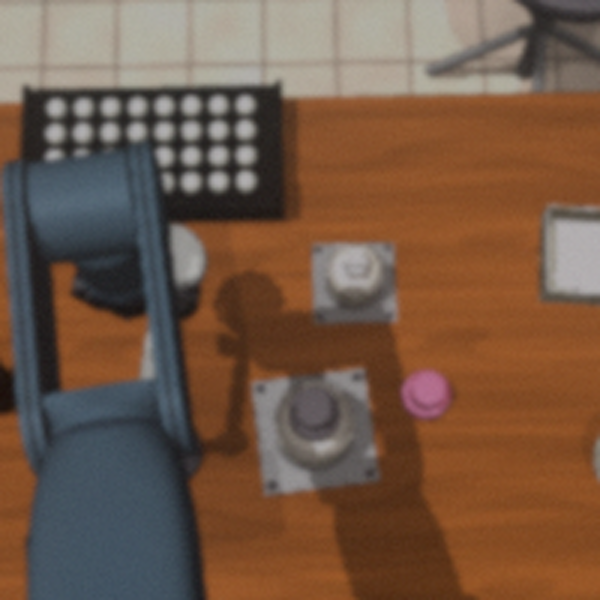

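```bash
python3 - <<'E'
from h import *
h=onz("side",150+358/3,75+218/3,.236);print("head",h, "ang",np.arctan2(h[0]-.449,-(h[1]-.199)))
t=np.load("top3.npz");s=np.load("side3.npz")
for n,a,(r0,r1,c0,c1),zz in(("side",s,(180,206,212,240),.177),("top",t,(195,225,240,270),.177)):
    im=a["im"][r0:r1,c0:c1].astype(int)
    print(n);print(im.sum(2)//3)
E
```

```text
head [0.6373 0.1559 0.236 ] ang 1.3457482951727653
side
[[122 112 105 109 112 107 100 103 119 122 122 119 117 118 123 121 118 118
  119 120 119 120 117 115 115 119 120 118]
 [121 107 104 108 112 108  99 106 120 124 122 120 118 118 121 120 118 118
  118 120 120 118 117 114 114 117 118 120]
 [121 108 104 109 112 110 100 107 119 124 122 119 118 117 122 120 118 117
  118 118 118 118 117 114 116 117 118 119]
 [121 109 104 108 113 108 101 104 119 125 123 120 117 118 120 119 117 117
  118 117 117 118 117 116 116 117 117 118]
 [120 108 105 108 113 109 101 103 118 125 127 123 120 119 120 125 121 119
  118 118 116 117 115 116 116 116 117 118]
 [121 111 104 109 111 109 101 101 117 125 127 126 124 124 125 127 125 122
  120 116 115 115 116 117 118 117 116 116]
 [121 112 104 108 113 109 106 113 123 125 125 125 124 125 124 124 124 123
  123 119 115 114 114 116 118 117 117 117]
 [121 112 104 107 111 109 113 123 125 126 126 125 125 125 124 124 124 124
  125 118 115 113 114 116 118 116 115 116]
 [120 110 104 107 111 109 114 123 125 124 126 125 124 124 125 124 124 126
  125 110 113 112 112 116 120 117 
[... 5053 characters left out ...]
 86  85  84  82  81  84
   81  84  88  98 110 111 106 102 103 100  92  92]
 [138 134 122 108 101 103 110 112 106  95  85  82  82  84  86  84  84  85
   90  92 103 111 114 115 110 108 108 103  95  96]
 [136 131 121 111 104 100 107 109 111 110 102  97  92  90  93  99  98 104
  116 123 129 126 122 117 114 109 104  96  91  94]
 [138 129 120 115 105  97 101 109 116 115 114 114 111 115 124 135 138 143
  150 155 153 145 130 123 114 106  93  82  89  93]
 [134 130 119 113 103  96  98 100 107 110 116 118 121 127 141 154 160 163
  164 164 155 144 130 121 109  96  83  82  86  92]
 [133 128 120 108 100  93  93  95 100 105 111 115 121 122 133 151 163 164
  160 151 144 134 122 110  98  83  78  81  87  90]]
```

```bash
python3 - <<'E'
from h import *
t=np.load("top3.npz")["im"];s=np.load("side3.npz")["im"]
# side: lit top ellipse; colour = grey (low saturation)
hsv=cv2.cvtColor(s,cv2.COLOR_RGB2HSV)
big=cv2.resize(s[176:216,206:246],(320,320),interpolation=cv2.INTER_CUBIC)
bh=cv2.cvtColor(big,cv2.COLOR_RGB2HSV)
m=((bh[...,1]<70)&(big.mean(2)>100)).astype(np.uint8);m[160:]=0
n,l,stt,c=cv2.connectedComponentsWithStats(m)
for i in range(1,n):
    if stt[i,4]>300:
        ys,xs=np.where(l==i);u=206+(c[i][0]+.5)/8-.5;v=176+(c[i][1]+.5)/8-.5
        cn=cv2.findContours((l==i).astype(np.uint8),0,2)[0][0];e=cv2.fitEllipse(cn)
        print(stt[i],u,v,e,onz("side",u,v,.177), "exp center for",px("side",[.475,.010,.177]))
# expected extents
for n_ in("side","top"):
    P=np.array([px(n_,[.475+.022*np.cos(a),.010+.022*np.sin(a),.177]) for a in np.linspace(0,6.28,60)]);print(n_,P.min(0),P.max(0))
b=cv2.resize(t[190:230,235:275],(320,320),interpolation=cv2.INTER_CUBIC)
cv2.imwrite("pics/cmp.png",np.hstack([cv2.resize(x,(400,400)) for x in(big,b)])[:,:,::-1])
E
```

```text
[   60     0   147   160 10376] 219.81486121819583 186.26798621819583 ((124.32906341552734, 90.47874450683594), (127.77532196044922, 145.24090576171875), 121.78353881835938) [0.4613 0.0217 0.177 ] exp center for [224.309  188.0658]
side [217.354  184.2904] [231.2474 191.9366]
top [248.3873 204.1844] [261.0366 216.6569]
```

View pics/cmp.png

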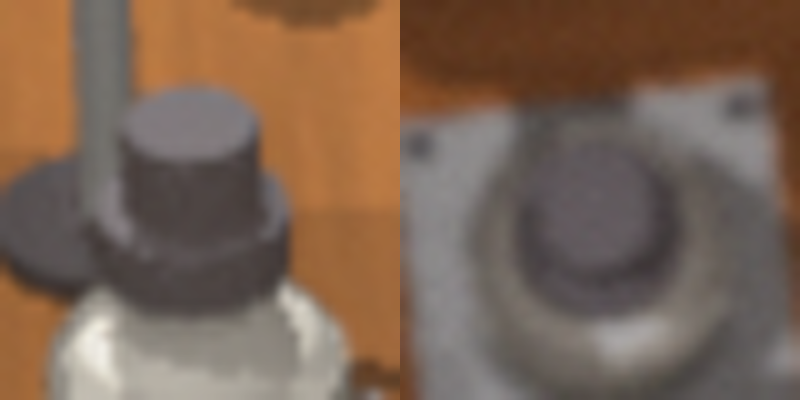

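Request:
arm_command(
  plan=[
    [[-1.5,0,0],0,0.45],
    [[-2,0,0],0,0.45],
    [[-2,0,0],0,0.45],
    [[-1.5,0,0],0,0.45],
    [[0,0,0],10,0.9],
    [[0,0,0],10,0.9],
    [[0,0,0],10,0.9],
    [[0,0,0],10,0.9],
  ],
)

```text
clock: 6.3
ee_pos: [0.5724, 0.1906, 0.3866]
eef_rot: [0.292, 0.644, -0.292, 0.644]
contact_force: [-0.2, 0.2, 0.4]
grip_width: 0.0766
```

```bash
python3 -c "
from h import *
togo([0.476,0.0115,.300],20)"
```

```text
t 6.3 p [0.5724 0.1906 0.3866] F [-0.2045  0.1688  0.41  ] M [ 0.0015 -0.0367 -0.0188] w 0.07664124830765472 q [ 0.1367  0.3181  1.2548 -0.0001  1.5684 -0.5834]
x [ 0.0004 -0.     -1.    ] y [0.7517 0.6595 0.0003] z [ 0.6595 -0.7517  0.0003] yaw y 41.260538731575515
shift cm tool [  8.6607 -19.0558   7.1028]
spin needed 21.260538731575508
```

Request:
arm_command(
  plan=[
    [[0,-2.4,0.9],0,0.9],
    [[0,-2.4,0.9],0,0.9],
    [[0,-2.4,0.9],0,0.9],
    [[1.7,-2.4,0.9],0,0.9],
    [[1.7,-2.4,0.9],0,0.9],
    [[1.7,-2.4,0.9],0,0.9],
    [[1.7,-2.4,0.9],0,0.9],
    [[1.7,-2.3,0.8],0,0.9],
  ],
)

```text
clock: 7.3
ee_pos: [0.4766, 0.0099, 0.3012]
eef_rot: [0.29, 0.645, -0.29, 0.645]
contact_force: [-0.7, -0.0, -0.0]
grip_width: 0.0767
```

```bash
python3 -c "
from h import *
togo([0.476,0.0115,.228])
im,d=imaging.get_image('side');np.savez('side4.npz',im=im,d=d)
cv2.imwrite('pics/s4.png',cv2.resize(im[100:250,150:300,::-1],(600,600),interpolation=cv2.INTER_CUBIC))"
```

```text
t 7.3 p [0.4766 0.0099 0.3012] F [-0.6565 -0.0307 -0.0295] M [ 0.0352 -0.0258 -0.0243] w 0.07666785715685952 q [-0.2138  0.1273  1.7068 -0.0002  1.3065 -0.9396]
x [ 0.0009 -0.0004 -1.    ] y [0.7479 0.6638 0.0004] z [ 0.6638 -0.7479  0.0009] yaw y 41.5923208635666
shift cm tool [ 7.3185  0.0596 -0.1691]
```

View pics/s4.png

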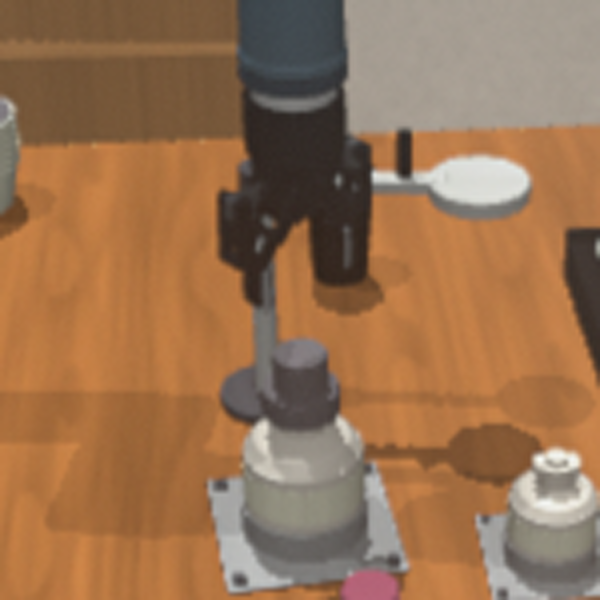

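Request:
arm_command(
  plan=[
    [[1.6,0.05,-0.15],0,0.9],
    [[1.6,0,0],0,0.9],
    [[1.6,0,0],0,0.9],
    [[1.6,0,0],0,0.9],
    [[1.2,0,0],0,0.9],
    [[0.5,0,0],0,0.9],
    [[0,0,0],0,0.9],
    [[0,0,0],0,0.75],
  ],
  squeeze=30,
)

```text
clock: 8.35
ee_pos: [0.4768, 0.0124, 0.2205]
eef_rot: [0.289, 0.645, -0.289, 0.646]
contact_force: [-0.6, -0.4, 0.2]
grip_width: 0.064
```

```bash
python3 -c "
from h import *
togo([0.476,0.0115,.220])
im,d=imaging.get_image('side');np.savez('side5.npz',im=im,d=d)
cv2.imwrite('pics/s5.png',cv2.resize(im[125:225,170:270,::-1],(600,600),interpolation=cv2.INTER_CUBIC))"
```

```text
t 8.35 p [0.4768 0.0124 0.2205] F [-0.5866 -0.3671  0.2241] M [-0.0045  0.0013  0.019 ] w 0.06402005539937297 q [-0.2084  0.2047  1.8257 -0.      1.1102 -0.9364]
x [ 0.001  -0.0002 -1.    ] y [0.7465 0.6653 0.0006] z [ 0.6653 -0.7465  0.0008] yaw y 41.70822690430722
shift cm tool [ 0.0459 -0.1209  0.0135]
```

View pics/s5.png

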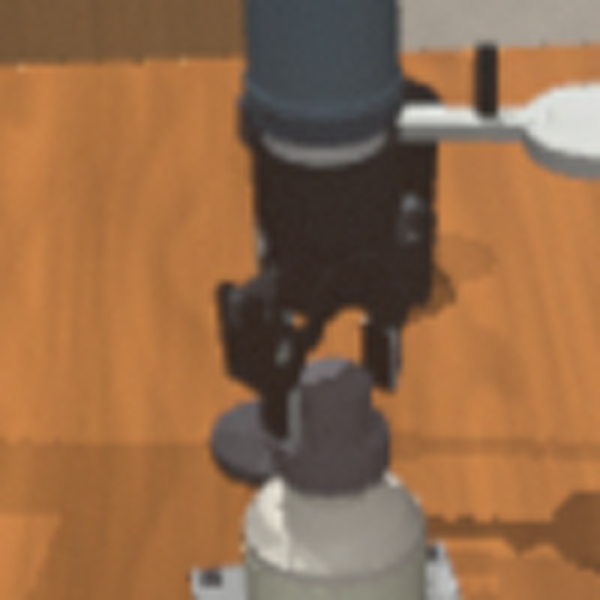

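Request:
arm_command(
  plan=[
    [[0,-0.1,0],0,0.6],
    [[0,0,0],0,0.5],
    [[0,0,0],0,0.4],
    [[0,0,0],0,0.3],
    [[0,0,0],0,0.3],
    [[0,0,0],0,0.3],
    [[0,0,0],0,0.3],
    [[0,0,0],0,0.3],
  ],
  squeeze=30,
)

```text
clock: 9.4
ee_pos: [0.4758, 0.0117, 0.2199]
eef_rot: [0.289, 0.645, -0.289, 0.645]
contact_force: [-1.4, -0.5, 4.3]
grip_width: 0.0431
```

```bash
python3 -c "
from h import *
p,R=st();o=robot.get_obs();print('F tool',R.T@o['contact_force'])"
```

```text
t 9.4 p [0.4758 0.0117 0.2199] F [-1.3759 -0.4979  4.2584] M [-0.1398  0.2342 -0.0314] w 0.0430548404113142 q [-0.2103  0.2039  1.8282 -0.0001  1.1093 -0.9382]
x [ 0.0001 -0.0001 -1.    ] y [0.7465 0.6654 0.    ] z [ 0.6654 -0.7465  0.0002] yaw y 41.71360083222271
F tool [-4.2585 -1.3583 -0.5432]
```

Request:
arm_command(
  plan=[
    [[0,0,0],0,0.3],
    [[0,0,0],0,0.3],
    [[0.2,0,0],0,0.3],
    [[0.2,0,0],0,0.3],
    [[0.15,0,0],0,0.3],
    [[0.1,0,0],0,0.3],
    [[0,0,0],0,0.3],
    [[0,0,0],0,0.3],
  ],
  squeeze=80,
)

```text
clock: 10.4
ee_pos: [0.4758, 0.0117, 0.2141]
eef_rot: [0.289, 0.645, -0.289, 0.645]
contact_force: [-3.0, -0.2, 10.2]
grip_width: 0.0418
```

```bash
python3 -c "
from h import *
p,R=st();o=robot.get_obs();print('F tool',R.T@o['contact_force'])
im,d=imaging.get_image('side');np.savez('side6.npz',im=im,d=d)
cv2.imwrite('pics/s6.png',cv2.resize(im[125:225,170:270,::-1],(600,600),interpolation=cv2.INTER_CUBIC))"
```

```text
t 10.4 p [0.4758 0.0117 0.2141] F [-2.9724 -0.151  10.1986] M [-0.1302  0.6064 -0.0006] w 0.04177243183910751 q [-0.2102  0.2106  1.8361 -0.0002  1.0944 -0.9382]
x [ 0.0005 -0.0003 -1.    ] y [0.7464 0.6654 0.0002] z [ 0.6654 -0.7464  0.0006] yaw y 41.71646044223319
F tool [-10.2001  -2.3174  -1.8595]
```

View pics/s6.png

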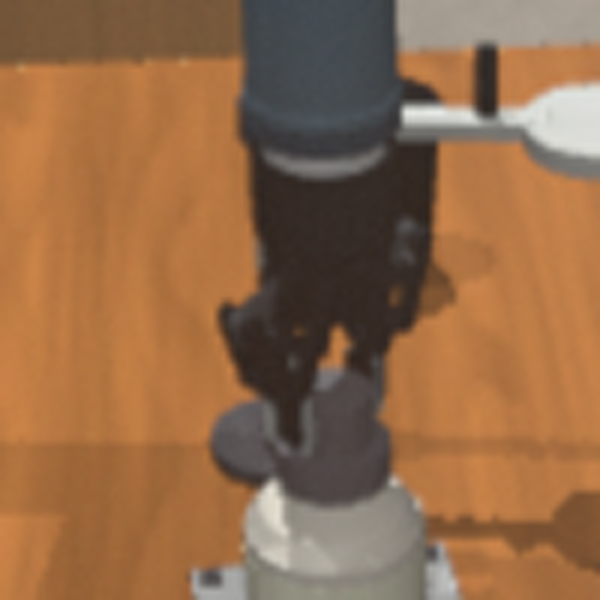

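Request:
arm_command(
  plan=[
    [[0.1,0,0],0,0.3],
    [[0.1,0,0],0,0.3],
    [[0,0,0],0,0.3],
    [[0,0,0],-5,0.3],
    [[0,0,0],-5,0.3],
    [[0,0,0],-5,0.3],
    [[0,0,0],-5,0.3],
    [[0,0,0],0,0.3],
  ],
  squeeze=80,
)

```text
clock: 11.45
ee_pos: [0.4763, 0.0118, 0.2126]
eef_rot: [0.172, 0.685, -0.172, 0.687]
contact_force: [-2.6, 0.4, 12.4]
grip_width: 0.0418
```

```bash
python3 -c "
from h import *
p,R=st();o=robot.get_obs();print('F tool',R.T@o['contact_force'])"
```

```text
t 11.45 p [0.4763 0.0118 0.2126] F [-2.5537  0.4255 12.3918] M [-0.0451  0.5415  0.0943] w 0.041765320187239434 q [-0.2101  0.2124  1.8378  0.0002  1.0893 -1.2884]
x [ 0.0021 -0.0003 -1.    ] y [0.4729 0.8811 0.0007] z [ 0.8811 -0.4729  0.002 ] yaw y 61.77957705673338
F tool [-12.3972  -0.8234  -2.4272]
```

Request:
arm_command(
  plan=[
    [[0,0,0],-8,0.3],
    [[0,0,0],-8,0.3],
    [[0,0,0],-8,0.3],
    [[0,0,0],-8,0.3],
    [[0,0,0],-8,0.3],
    [[0,0,0],-8,0.3],
    [[0,0,0],-8,0.3],
    [[0,0,0],-5,0.3],
  ],
  squeeze=80,
)

```text
clock: 12.45
ee_pos: [0.4764, 0.0117, 0.2126]
eef_rot: [-0.201, 0.677, 0.2, 0.679]
contact_force: [-2.5, -0.6, 12.9]
grip_width: 0.042
```

```bash
python3 -c "
from h import *
p,R=st();o=robot.get_obs();print('F tool',R.T@o['contact_force'])"
```

```text
t 12.45 p [0.4764 0.0117 0.2126] F [-2.482  -0.5618 12.8507] M [-0.0268  0.4051 -0.1136] w 0.04203040548697901 q [-0.2102  0.2125  1.8377  0.0002  1.0891 -2.3553]
x [ 0.0023 -0.0003 -1.    ] y [-0.5431  0.8396 -0.0015] z [0.8396 0.5431 0.0018] yaw y 122.89704355964273
F tool [-12.8562   0.8574  -2.3664]
```

Turned 81° with little torque. I'll start the lift gently and check the force.

Request:
arm_command(
  plan=[
    [[0,0,0],0,0.3],
    [[-0.3,0,0],0,0.3],
    [[-0.3,0,0],0,0.3],
    [[-0.3,0,0],0,0.3],
    [[-0.3,0,0],0,0.3],
    [[-0.3,0,0],0,0.3],
    [[-0.3,0,0],0,0.3],
    [[0,0,0],0,0.3],
  ],
  squeeze=80,
)

```text
clock: 13.45
ee_pos: [0.4758, 0.0119, 0.2295]
eef_rot: [-0.199, 0.678, 0.199, 0.679]
contact_force: [0.0, 0.3, -1.1]
grip_width: 0.0422
```

```bash
python3 -c "
from h import *
p,R=st();o=robot.get_obs();print('F tool',R.T@o['contact_force'])
im,d=imaging.get_image('side');np.savez('side7.npz',im=im,d=d)
cv2.imwrite('pics/s7.png',cv2.resize(im[125:225,170:270,::-1],(600,600),interpolation=cv2.INTER_CUBIC))"
```

```text
t 13.45 p [0.4758 0.0119 0.2295] F [ 0.0253  0.283  -1.1066] M [-0.0165 -0.0252 -0.0159] w 0.042157800485598515 q [-0.2101  0.1931  1.8154  0.0002  1.1329 -2.352 ]
x [ 0.0001  0.0001 -1.    ] y [-0.5405  0.8414  0.    ] z [0.8414 0.5405 0.0002] yaw y 122.71493263561541
F tool [1.1066 0.2244 0.1741]
```

View pics/s7.png

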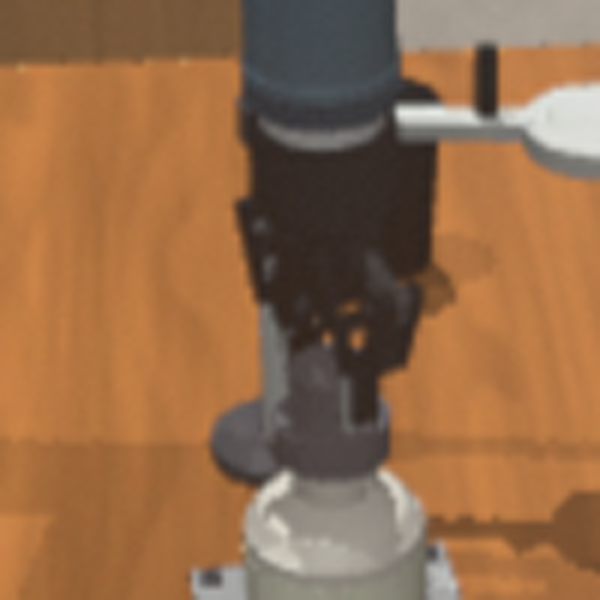

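Request:
arm_command(
  plan=[
    [[-1,0,0],0,0.3],
    [[-1.3,0,0],0,0.3],
    [[-1.3,0,0],0,0.3],
    [[-1.3,0,0],0,0.3],
    [[-1.3,0,0],0,0.3],
    [[-1,0,0],0,0.3],
    [[-0.6,0,0],0,0.3],
    [[-0.2,0,0],0,0.3],
  ],
  squeeze=80,
)

```text
clock: 14.5
ee_pos: [0.4757, 0.0118, 0.3097]
eef_rot: [-0.199, 0.678, 0.199, 0.679]
contact_force: [-0.5, 0.2, -0.2]
grip_width: 0.0421
```

Request:
arm_command(
  plan=[
    [[0,0,0],0,0.3],
    [[0,0,0],0,0.3],
    [[0,0,0],0,0.3],
    [[0,0,0],0,0.3],
    [[0,0,0],0,0.3],
    [[0,0,0],0,0.3],
    [[0,0,0],0,0.3],
    [[0,0,0],0,0.3],
  ],
)

```text
clock: 15.5
ee_pos: [0.4757, 0.0118, 0.3094]
eef_rot: [-0.199, 0.678, 0.199, 0.679]
contact_force: [-0.7, 0.4, -0.3]
grip_width: 0.0421
```

```bash
python3 -c "
from h import *
st()
im,d=imaging.get_image('side')
cv2.imwrite('pics/s8.png',cv2.resize(im[75:225,150:300,::-1],(600,600),interpolation=cv2.INTER_CUBIC))
cv2.imwrite('pics/s8f.png',im[:,:,::-1])
im,d=imaging.get_image('top')
cv2.imwrite('pics/t8.png',im[:,:,::-1])
print(px('side',[.476,.0115,.133]),px('side',[.476,.0115,.213]),px('side',[.476,.0115,.268]))"
```

```text
t 15.5 p [0.4757 0.0118 0.3094] F [-0.6728  0.3601 -0.3349] M [0.0262 0.0005 0.021 ] w 0.0420981507234778 q [-0.2102  0.1201  1.6945 -0.      1.327  -2.352 ]
x [ 0.0001 -0.     -1.    ] y [-0.5404  0.8414 -0.0001] z [0.8414 0.5404 0.    ] yaw y 122.71254336968371
[224.9476 199.1639] [224.3052 178.1853] [223.8389 162.9603]
```

View pics/s8.png

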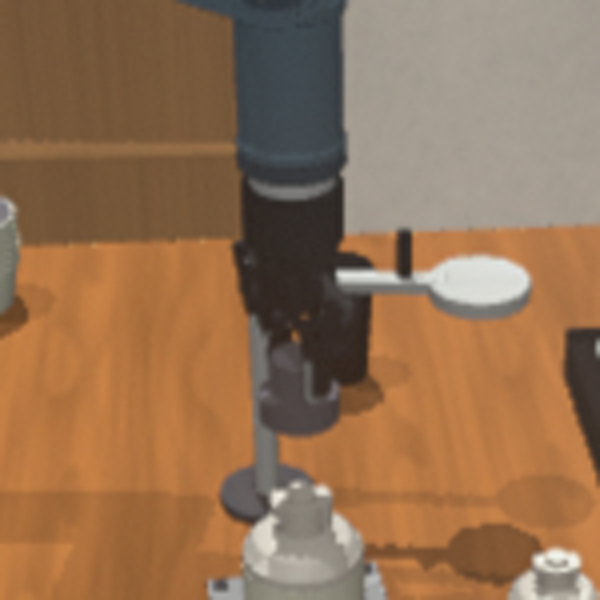

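View pics/s8f.png

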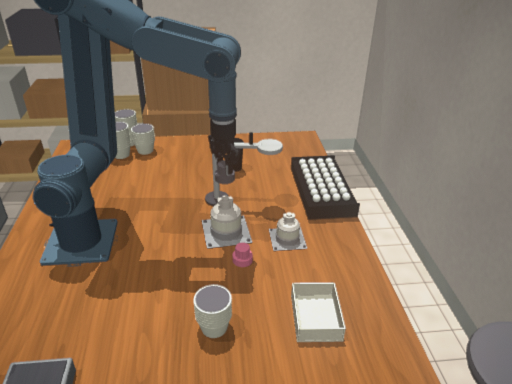

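View pics/t8.png

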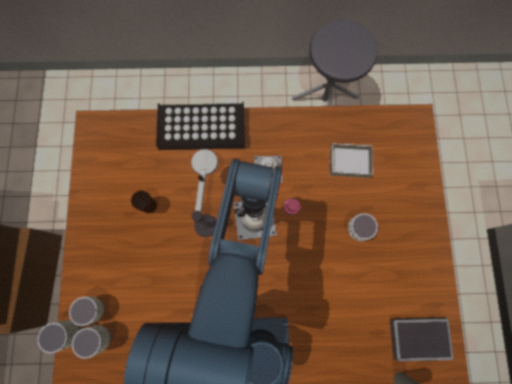

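The side view shows the cap in the jaws at about (225,176), above the open neck at (226,199). The lamp head is far off at (269,147), and the bowls (213,310), box (317,312) and tumbler (235,155) haven't moved. I'm handing in.

```bash
python3 -c "
from rig import robot
print(robot.job_done()); o=robot.get_obs(); print(o['clock'],o['ee_pos'],o['grip_width'])"
```

```text
the job is handed in; nothing more can be done
None
the job is handed in; nothing more can be done
```

The canister is open: the gripper is holding the cap still and level about 8 cm above the mouth, and I handed the job in at about 15.6 s. No verdict is reported.

- **Lamp:** I caged the peg between the fingers and swung the arm counter-clockwise. The side view puts it at about 1.3 rad, clear of the canister.
- **Cap:** I gripped the grey cap, pressed it down about 7 mm (12.4 N, close to the spring's full-down force) and turned it 81° counter-clockwise with almost no torque. It then came off freely.
- **Last checks:** The tool pointed straight down with the grip steady at 42 mm. The pictures showed the cap clear above the open neck and the bowls, tumbler and food box still in place.
- **Disagreements:** The two cameras put the cap's position about 3 mm apart sideways, so I used the average. The side force stayed under about 3 N while gripping and turning. The grip read 42 mm on a 44 mm cap, which I took as finger flex or rib depth. I worked out the final cap height from the tool's position and the picture, not from a separate measurement.

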